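# Square a cheese brick into the portioning board's fence corner

### The arm

A 7-joint arm with a two-finger parallel gripper is mounted at the origin on the work surface. World frame = base frame: x ahead of the robot, y to its left, z up, the work surface at z = 0. Lengths are in m, angles in rad, forces in N, time in s.
With the tool pointing down it reaches from about 0.4 to 0.85 m from the base axis. Payload 10.4 kg.
Tool frame: the origin (TCP) lies at the very end of the fingers, on their centre line; the grasp point (between the pads) lies 19 mm behind it; z points along the fingers, y is the line along which they close (so a half turn about z gives the same grasp; the last joint's range is limited). The gripper opens to 85 mm and grips with 20 to 120 N. Pads are 22 mm wide; open, the fingers measure 114 mm over their backs; the gripper's body (76 mm by 85 mm) begins 54 mm behind the grasp point. The pads swing forward as they close: fully open they stand 13 mm farther back than shut.
Start: joints at [1.139, 0.332, -0.065, 1.46, 0.022, 1.35, -0.088], TCP at [0.248, -0.574, 0.231] pointing down, gripper open.
Joint ranges: [-2.6, 2.6], [-0.5, 2.12], [-1.47, 1.34], [0.16, 2.42], [-1.27, 4.41], [0.06, 2.06], [-2.6, 2.6]. Speed limits (rad/s): [2.22, 2.22, 2.79, 2.79, 3.14, 3.14, 3.14].

### API

Orientations are given as a unit quaternion [x, y, z, w].
In Python, from workcell import * gives the robot as it stands. The module is installed in compiled form; this text tells all that it offers.
- The arm moves only by the tool carry_out, never from a script. Its argument "motion" is a list of rows, each an object with "xyz": the shift along the tool's x, y, z in m, a list of three; "angular": the turn, a rotation vector about the tool's x, y, z in degrees, a list of three. A call has 1 to 12 rows; each row is the pose to reach, as a shift and turn from the pose commanded when the call began, along the tool's axes at that moment; what a row does not reach only later rows make up. A row lasts 1/10 s, in which the tool goes at most 50 mm and 8.59 degrees, less where a joint would pass 70% of its speed; a pose out of reach is approached as far as the arm can. A call with a gripper value outside its range is refused whole. "hand" is the opening, from 0 (shut) to 1 (fully open), set as the call begins (left out, the last holds). The fingers move at their own pace and stop on an object; "grip_force" is the grip in N (left out, the last holds). Time passes only in rows, so rows that repeat a pose let the fingers close. It gives the time, the measured TCP pose, the force, the opening and the grip force at its end, in the units of the state.
- get_obs(): the state, without advancing time (a new reading comes with each control period).
- camera(name): name is "scene" or "top" or "wrist"; returns a dict with "img" (420x560x3 uint8, red, green, blue), "fx", "fy", "cx", "cy" (pixels), "extrinsics" (4x4, takes a point from camera to world coordinates). Camera axes: x right, y up, looking along -z (the intrinsics and any distortion apply to the point x, -y, -z); pixel columns grow to the right and rows downward; lengths in m; the calibration is good to about 2 mm. A picture is of the moment at which its call begins. There is no depth.
- hand_in(): hands the job in; it is judged then, once.
The state is a dict: "clock": time; "joint_pos": joint angles; "joint_velocities": joint speeds; "tau": joint torques, N m; "position": TCP position; "ee_rot": TCP orientation; "ft_force": force on the tool from outside, world axes, zero at the start; "torque": the same for the moment, N m; "grip_width": opening from 0.0 (shut) to 1.0 (fully open); "grasp_force": force on a finger pad.
Only numpy, scipy, OpenCV 4.12 (cv2) and the standard library are available. Lean on these libraries where they do the work, as an engineer would, in place of code of your own. Each camera call takes 0.05 s, during which the arm holds its last target. There are 200 camera calls.

### The job

First take the grey ash-rinded offcut off the portioning board and drop it into the blue trimmings crate. Then take the cream cheese brick from the wire tray, set it on the board and push it square and flush into the fence corner, its long side against the far fence and its end against the left fence, ready to be cut. Leave the two white round cheeses where they are.

Things in the scene. Friction and masses are not known exactly. Their poses are not given: they have to be found in the camera images.
- board: Fixed portioning board: white deck 220 (x) by 260 (y) by 15 mm, dark cut lines, origin under its centre on the table. Steel fences, 15 thick, 30 above the deck: far fence on the +x edge (inner face x = +95), left fence on the +y edge (inner face y = +115); other two sides open. A wire bow lies flat behind the far fence, out to x = +170, under 20 mm high. Yaw varies.
- corner (a point): The inner fence corner: where the inner faces of the two fences meet the deck's top (15 mm above the table). Axes as the board's: the deck extends to -x and -y from here, so the flush brick's origin lies at x = -31 mm, y = -65 mm, z = 0.
- brick: Firm, rigid brick of pressed cheese, cream with thin ochre stripes on top, 62 mm (its x) by 130 mm (its y) by 48 mm high, about 0.4 kg, origin at the centre of its underside. It starts on the wire tray, its long side roughly along the tray's long side.
- offcut: Firm, rigid trimmed cheese end, dark grey ash rind with one cream cut face, 55 mm (its x) by 75 mm (its y) by 45 mm high, about 0.18 kg, origin at the centre of its underside. It starts lying on the board.
- offcut_center (a point): The centre of the offcut's volume, 22.5 mm above its underside.
- tray: Steel wire tray, fixed, 210 mm (x) by 140 mm (y), flat deck 18 mm above the table, no walls, origin under its centre on the table. It may stand left or right of the board.
- crate: Blue open trimmings crate, fixed, 200 mm (x) by 160 mm (y) by 80 mm high outside, walls and floor 5 mm, origin under its centre on the table. It stands on the other side of the board from the tray.
- round_left: Bystander: white round cheese, 100 mm across, 38 mm high, on the table left (+y) and beyond; origin at the centre of its underside.
- round_right: Bystander: white round cheese, 100 mm across, 38 mm high, on the table right (-y) and beyond; origin at the centre of its underside.

How it is judged:
On the way, in this order (a step that is already met when the one before it is completed fails the run):
1. The grey offcut lies at rest in the blue crate, released (x of offcut_center in the frame of crate between -0.09 and 0.09 m and y of offcut_center in the frame of crate between -0.07 and 0.07 m and z of offcut_center in the frame of crate below 0.06 m and linear speed of offcut below 0.03 m/s and contact force between the fingers and offcut below 0.1 N), for 0.2 s.
2. After that, the cream brick is flat on the deck, flush with both fences, released and at rest (x of brick in the frame of corner between -0.034 and -0.028 m and y of brick in the frame of corner between -0.068 and -0.062 m and z of brick in the frame of corner between -0.003 and 0.003 m and angle between the y axis of brick and the y axis of corner, either way round below 0.03 rad and angle between brick's own z axis and vertical below 0.05 rad and linear speed of brick below 0.02 m/s and contact force between the fingers and brick below 0.1 N), for 0.2 s.
At the end, for the whole second after the job is handed in: Offcut at rest in the crate, its centre under 60 mm above the table. Brick flat on the deck, stripes up, long side to the far fence, either end to the left fence: centre within 3 mm of flush in both directions, parallel to the far fence within 0.03 rad (1.7 deg). Both released, at rest (all of step 1 and all of step 2); the robot touches nothing.
It fails at once if A white round cheese is moved more than 20 mm from where it started (distance of any of round_left, round_right from where it was at the start of the episode above 0.02 m).
It also fails if it takes over 72 s, if anything falls off the work surface, if the arm or the gripper's body presses on something with over 40 N, if the wrist force passes 120 N, or if a joint passes its speed limit or range.

## Working session

There is one attempt and no reset: what is moved stays moved. The work goes in short steps, Python scripts to look and compute and a tool call to move; the robot and the scene stay as the last step left them, time stands still between calls to the robot, and variables do not carry over. Pictures are saved under pics/ and viewed, at most 10 in all, crops included, and the job is handed in when it is done.

Besides the shell and the picture viewer there is one more tool, called after "Call:" by a JSON object that holds its "op" and its "data", one argument or row to a line. carry_out: Moves the arm, as the interface text tells. Its arguments: {"type":"object","properties":{"motion":{"type":"array"},"hand":{"type":"number"},"grip_force":{"type":"number"}},"required":["motion"]}

```bash
mkdir -p pics; python3 - <<'E'
from workcell import *
import cv2,numpy as np
o=get_obs();print(o['clock'],o['position'],o['ee_rot'],o['grip_width'])
for n in ['top','scene']:
    c=camera(n);cv2.imwrite(f'pics/{n}0.png',c['img'][:,:,::-1]);print(n,c['fx'],c['fy'],c['cx'],c['cy'],[k for k in c]);print(np.round(c['extrinsics'],4))
E
```

```text
0.0 [ 0.24825705 -0.57318499  0.23053507] [ 9.79185488e-01  2.02966236e-01 -1.80135032e-04 -6.74756955e-04] 0.9990910450003064
top 427.98421708883046 427.98421708883046 280.0634394168033 215.2125939125323 ['img', 'fx', 'fy', 'cx', 'cy', 'extrinsics']
[[ 0.0293  0.9851 -0.1695  0.3596]
 [-0.9993  0.0251 -0.027  -0.0073]
 [-0.0223  0.1702  0.9852  1.1886]
 [ 0.      0.      0.      1.    ]]
scene 471.10545726432827 471.10545726432827 287.76517117397486 201.28222991388543 ['img', 'fx', 'fy', 'cx', 'cy', 'extrinsics']
[[ 0.4265 -0.498   0.755   1.457 ]
 [ 0.9043  0.216  -0.3683 -0.4176]
 [ 0.0203  0.8398  0.5425  0.6873]
 [ 0.      0.      0.      1.    ]]
```

View pics/top0.png

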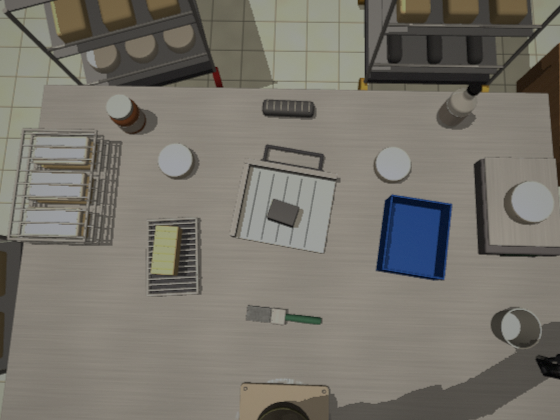

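View pics/scene0.png

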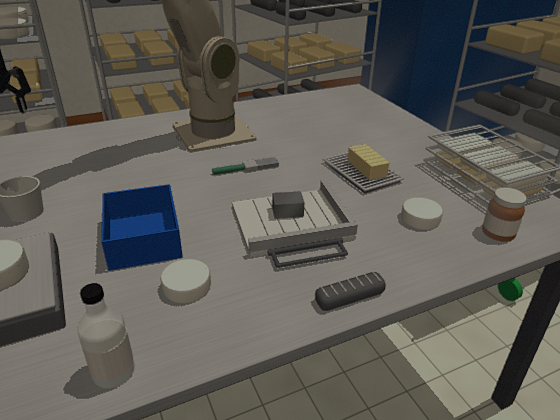

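The top view shows the offcut at about (283,212) on the board, the brick at (165,250) on the tray to the left, the crate at (415,237) and the rounds at (176,160) and (393,164). The scene view agrees, with the fence corner at top left of the board in the top view, around (245,168).

```bash
cat > h.py <<'E'
from workcell import *
import cv2,numpy as np
from scipy.spatial.transform import Rotation as R
def ray(c,uv,z):
    uv=np.atleast_2d(uv).astype(float);E=c['extrinsics']
    d=np.c_[(uv[:,0]-c['cx'])/c['fx'],-(uv[:,1]-c['cy'])/c['fy'],-np.ones(len(uv))]@E[:3,:3].T
    return (E[:3,3]+d*((z-E[2,3])/d[:,2])[:,None])
def proj(c,P):
    E=c['extrinsics'];q=(np.atleast_2d(P)-E[:3,3])@E[:3,:3]
    return np.c_[c['cx']+c['fx']*q[:,0]/-q[:,2],c['cy']-c['fy']*q[:,1]/-q[:,2]]
def blob(m,roi):
    k=np.zeros(m.shape,np.uint8);x0,y0,x1,y1=roi;k[y0:y1,x0:x1]=m[y0:y1,x0:x1]
    cs=cv2.findContours(k,cv2.RETR_EXTERNAL,cv2.CHAIN_APPROX_NONE)[0]
    return max(cs,key=cv2.contourArea)[:,0]
def rect(c,ct,z):
    (x,y),(w,h),a=cv2.minAreaRect((ray(c,ct,z)[:,:2]*1000).astype(np.float32))
    if w>h: w,h,a=h,w,a-90   # a = direction of short side; 
    return dict(cx=x,cy=y,short=w,long=h,short_dir=(a+90)%180-90)
E
python3 - <<'E'
from h import *
c=camera('top');im=c['img'];hsv=cv2.cvtColor(im,cv2.COLOR_RGB2HSV)
for n,(u,v) in dict(bricktop=(165,245),off=(285,210),deck=(270,235),round=(176,158),table=(220,300),fenceL=(240,200),fenceF=(290,170),tray=(190,260)).items(): print(n,hsv[v,u])
b=blob(((hsv[...,0]>18)&(hsv[...,0]<40)&(hsv[...,1]>80)).astype(np.uint8),(140,215,205,300))
o=blob((hsv[...,2]<90).astype(np.uint8),(255,190,310,235))
cr=blob(((hsv[...,0]>100)&(hsv[...,0]<130)&(hsv[...,1]>150)).astype(np.uint8),(360,180,470,300))
print('brick',rect(c,b,.066));print('off',rect(c,o,.06));print('crate',rect(c,cr,.08))
out=np.hstack([cv2.resize(im[160:255,225:345],None,fx=4,fy=4,interpolation=1)[:380],cv2.resize(im[210:305,140:210],None,fx=4,fy=4,interpolation=1)])
cv2.imwrite('pics/zoom.png',out[:,:,::-1])
E
```

```text
bricktop [ 31  72 156]
off [17 22 83]
deck [ 50   5 158]
round [110   5 158]
table [ 18  27 140]
fenceL [ 20  26 148]
fenceF [ 18  24 129]
tray [ 21  19 131]
brick {'cx': 451.64044189453125, 'cy': 294.9381103515625, 'short': 18.050472259521484, 'long': 124.56631469726562, 'short_dir': 87.7657699584961}
off {'cx': 560.0111694335938, 'cy': 17.657859802246094, 'short': 58.80204772949219, 'long': 78.11553955078125, 'short_dir': -16.54560089111328}
crate {'cx': 503.65692138671875, 'cy': -325.65576171875, 'short': 170.83164978027344, 'long': 201.63035583496094, 'short_dir': 82.20448303222656}
```

View pics/zoom.png

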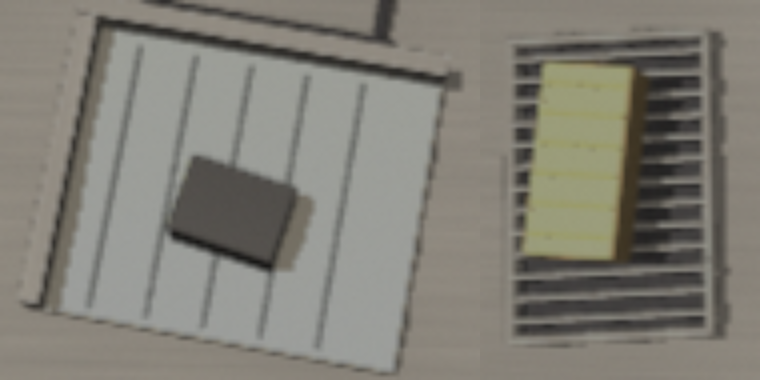

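The zoom shows the offcut's top face at zoom px (195,155)-(298,187)-(275,262)-(170,228). The inner fence corner is near (100,20), the deck's free edges are clear, and the brick top is (543,62)-(635,65)-(615,260)-(523,258). Next I'll refine with tighter masks.

```bash
python3 - <<'E'
from h import *
c=camera('top');im=c['img'];hsv=cv2.cvtColor(im,cv2.COLOR_RGB2HSV).astype(int);H,S,V=hsv[...,0],hsv[...,1],hsv[...,2]
b=blob(((H>22)&(H<40)&(S>50)&(V>128)).astype(np.uint8),(140,215,205,300))
o=blob(((V<98)&(V>60)).astype(np.uint8),(262,195,303,232))
print('brick',rect(c,b,.066));print('off',rect(c,o,.06))
# deck mask
m=((S<16)&(V>125)).astype(np.uint8);m=cv2.morphologyEx(m,cv2.MORPH_CLOSE,np.ones((5,5)))
d=blob(m,(225,155,345,260));P=ray(c,d,.015)[:,:2]*1000
print('deck',rect(c,d,.015))
box=cv2.boxPoints(cv2.minAreaRect(P.astype(np.float32)));print(np.round(box,1))
for i in range(4):
    A,B=box[i],box[(i+1)%4];L=np.linalg.norm(B-A);t=(B-A)/L;n=np.array([-t[1],t[0]])
    s=(P-A)@t;e=abs((P-A)@n);k=(s>.12*L)&(s<.88*L)&(e<9)
    vx,vy,x0,y0=cv2.fitLine(P[k].astype(np.float32),cv2.DIST_HUBER,0,.01,.01).ravel()
    print('edge mid',np.round((A+B)/2),'dir deg',round(np.degrees(np.arctan2(vy,vx))%180,2),'pt',round(x0,1),round(y0,1),k.sum())
for roi in [(150,135,200,185),(370,140,420,190)]:
    r=blob(((S<16)&(V>140)).astype(np.uint8),roi);print('round',ray(c,cv2.minEnclosingCircle(r)[0],.038).round(3))
E
```

```text
brick {'cx': 452.6837158203125, 'cy': 327.48974609375, 'short': 58.85999298095703, 'long': 127.40209197998047, 'short_dir': 88.3348617553711}
off {'cx': 562.428955078125, 'cy': 16.932449340820312, 'short': 57.875701904296875, 'long': 78.91238403320312, 'short_dir': -17.793045043945312}
deck {'cx': 579.23681640625, 'cy': 5.554718017578125, 'short': 203.99868774414062, 'long': 236.5897674560547, 'short_dir': -8.774971008300781}
[[ 460.4  -95.8]
 [ 662.  -126.9]
 [ 698.1  106.9]
 [ 496.5  138. ]]
edge mid [ 561. -111.] dir deg 171.25 pt 526.5 -104.6 54
edge mid [680. -10.] dir deg 81.21 pt 678.7 -9.6 62
edge mid [597. 122.] dir deg 170.92 pt 597.6 119.4 53
edge mid [478.  21.] dir deg 81.16 pt 480.2 23.0 64
round [[0.709 0.325 0.038]]
round [[ 0.713 -0.284  0.038]]
```

```bash
cat >> h.py <<'E'
def go(x,y,z,ydir):
    "tool-frame shift (m) and turn (deg) to a tool-down pose, tool y at ydir deg"
    o=get_obs();r=R.from_quat(o['ee_rot']);a=np.radians(ydir)
    Y=np.array([np.cos(a),np.sin(a),0]);Z=np.array([0,0,-1.]);X=np.cross(Y,Z)
    g=R.from_matrix(np.c_[X,Y,Z]);print('t',round(o['clock'],2),'pos',o['position'].round(4),'xyz',r.inv().apply(np.array([x,y,z])-o['position']).round(4),'ang',np.degrees((r.inv()*g).as_rotvec()).round(2),'F',o['ft_force'].round(1),'w',round(o['grip_width'],3),round(o['grasp_force'],1))
E
python3 -c "
from h import *
go(.564,.0165,.20,-17.8)"
```

```text
t 0.2 pos [ 0.2484 -0.5733  0.2308] xyz [ 0.5241 -0.4157  0.0312] ang [-4.000e-02 -2.000e-02 -4.878e+01] F [-0.7 -0.4 -0.1] w 1.0 0.0
```

Call:
{"op": "carry_out", "data": {
  "motion": [
    {"xyz": [0.524,-0.416,0.031],"angular": [0,0,-48.8]},
    {"xyz": [0.524,-0.416,0.031],"angular": [0,0,-48.8]},
    {"xyz": [0.524,-0.416,0.031],"angular": [0,0,-48.8]},
    {"xyz": [0.524,-0.416,0.031],"angular": [0,0,-48.8]},
    {"xyz": [0.524,-0.416,0.031],"angular": [0,0,-48.8]},
    {"xyz": [0.524,-0.416,0.031],"angular": [0,0,-48.8]},
    {"xyz": [0.524,-0.416,0.031],"angular": [0,0,-48.8]},
    {"xyz": [0.524,-0.416,0.031],"angular": [0,0,-48.8]},
    {"xyz": [0.524,-0.416,0.031],"angular": [0,0,-48.8]},
    {"xyz": [0.524,-0.416,0.031],"angular": [0,0,-48.8]},
    {"xyz": [0.524,-0.416,0.031],"angular": [0,0,-48.8]},
    {"xyz": [0.524,-0.416,0.031],"angular": [0,0,-48.8]}
  ],
  "hand": 1
}}

```text
clock: 1.4
position: [0.5316, -0.0432, 0.2036]
ee_rot: [0.808, 0.589, 0.0, 0.0]
ft_force: [1.0, -1.1, 0.0]
grip_width: 1.001
grasp_force: 0.0
```

```bash
python3 -c "
from h import *
go(.564,.0165,.15,-17.8);print(get_obs()['joint_pos'].round(2))"
```

```text
t 1.4 pos [ 0.5316 -0.0432  0.2036] xyz [0.0668 0.0125 0.0536] ang [ 0.04  0.01 -0.01] F [ 1.  -1.1  0. ] w 1.001 0.0
[ 0.54  0.2  -0.61  1.72  0.12  1.26 -0.41]
```

Call:
{"op": "carry_out", "data": {
  "motion": [
    {"xyz": [0.04,0.008,0.03],"angular": [0,0,0]},
    {"xyz": [0.04,0.008,0.03],"angular": [0,0,0]},
    {"xyz": [0.04,0.008,0.03],"angular": [0,0,0]},
    {"xyz": [0.04,0.008,0.03],"angular": [0,0,0]}
  ]
}}

```text
clock: 1.8
position: [0.5509, -0.0106, 0.1739]
ee_rot: [0.808, 0.589, -0.0, 0.0]
ft_force: [-0.7, -0.2, -0.0]
grip_width: 0.999
grasp_force: 0.0
```

```bash
python3 -c "
from h import *
go(.564,.0165,.021,-17.8)
c=camera('wrist');im=c['img'];cv2.imwrite('pics/w1.png',im[:,:,::-1])
print(proj(c,[[.564,.0165,.06],[.6999,.1145,.015],[.6593,.0551,.015]]).round())"
```

```text
t 1.8 pos [ 0.5509 -0.0106  0.1739] xyz [0.0299 0.0041 0.1529] ang [ 0.03  0.03 -0.06] F [-0.7 -0.2 -0. ] w 0.999 0.0
[[284. 174.]
 [396.  13.]
 [366.  97.]]
```

View pics/w1.png

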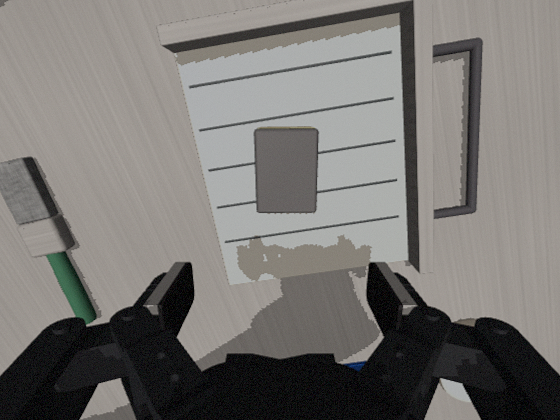

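The wrist view shows the offcut at (286,170), close to the predicted (284,174) and square to the fingers. The fence corner is at about (400,14), as predicted. I'll move over the offcut and descend.

Call:
{"op": "carry_out", "data": {
  "motion": [
    {"xyz": [0.033,0.006,0.03],"angular": [0,0,0]},
    {"xyz": [0.033,0.006,0.07],"angular": [0,0,0]},
    {"xyz": [0.033,0.006,0.11],"angular": [0,0,0]},
    {"xyz": [0.033,0.006,0.14],"angular": [0,0,0]},
    {"xyz": [0.033,0.006,0.152],"angular": [0,0,0]},
    {"xyz": [0.033,0.006,0.152],"angular": [0,0,0]}
  ]
}}

```text
clock: 2.45
position: [0.5661, 0.0192, 0.021]
ee_rot: [0.808, 0.589, -0.001, -0.0]
ft_force: [0.4, 0.3, 0.7]
grip_width: 0.998
grasp_force: 0.0
```

Call:
{"op": "carry_out", "data": {
  "motion": [
    {"xyz": [0,0,0]},
    {"xyz": [0,0,0]},
    {"xyz": [0,0,0]},
    {"xyz": [0,0,0]},
    {"xyz": [0,0,0]},
    {"xyz": [0,0,0]},
    {"xyz": [0,0,0]},
    {"xyz": [0,0,0]}
  ],
  "hand": 0,
  "grip_force": 40
}}

```text
validation failed for argument at $.mo...
```

Call:
{"op": "carry_out", "data": {
  "motion": [
    {"xyz": [0,0,-0.04]},
    {"xyz": [0,0,-0.08]},
    {"xyz": [0,0,-0.12]},
    {"xyz": [0,0,-0.16]},
    {"xyz": [0,0,-0.19]},
    {"xyz": [0,0,-0.19]},
    {"xyz": [0,0,-0.19]}
  ]
}}

```text
validation failed for argument at $.mo...
```

```bash
python3 -c "
from h import *
go(.504,-.326,.21,-17.8)
go(.504,-.326,.21,-45)"
```

```text
t 2.45 pos [0.5661 0.0192 0.021 ] xyz [-0.3477  0.0465 -0.1888] ang [-0.08  0.05 -0.06] F [0.4 0.3 0.7] w 0.998 0.0
t 2.45 pos [0.5661 0.0192 0.021 ] xyz [-0.3477  0.0465 -0.1888] ang [-0.07  0.07 27.14] F [0.4 0.3 0.7] w 0.998 0.0
```

The "angular" field turns out to be required.

Call:
{"op": "carry_out", "data": {
  "motion": [
    {"xyz": [0,0,0],"angular": [0,0,0]},
    {"xyz": [0,0,0],"angular": [0,0,0]},
    {"xyz": [0,0,0],"angular": [0,0,0]},
    {"xyz": [0,0,0],"angular": [0,0,0]},
    {"xyz": [0,0,0],"angular": [0,0,0]},
    {"xyz": [0,0,0],"angular": [0,0,0]},
    {"xyz": [0,0,0],"angular": [0,0,0]},
    {"xyz": [0,0,0],"angular": [0,0,0]}
  ],
  "hand": 0,
  "grip_force": 40
}}

```text
clock: 3.25
position: [0.568, 0.0202, 0.0236]
ee_rot: [0.808, 0.589, 0.001, 0.001]
ft_force: [-1.1, -0.2, 5.3]
grip_width: 0.636
grasp_force: 43.7
```

Call:
{"op": "carry_out", "data": {
  "motion": [
    {"xyz": [0,0,-0.04],"angular": [0,0,0]},
    {"xyz": [0,0,-0.08],"angular": [0,0,0]},
    {"xyz": [0,0,-0.12],"angular": [0,0,0]},
    {"xyz": [0,0,-0.16],"angular": [0,0,0]},
    {"xyz": [0,0,-0.18],"angular": [0,0,0]},
    {"xyz": [0,0,-0.18],"angular": [0,0,0]}
  ]
}}

```text
clock: 3.85
position: [0.5684, 0.0206, 0.2059]
ee_rot: [0.808, 0.589, 0.003, 0.002]
ft_force: [-0.4, 0.7, -0.6]
grip_width: 0.641
grasp_force: 43.8
```

```bash
python3 -c "
from h import *
go(.504,-.326,.20,-45)"
```

```text
t 3.85 pos [0.5684 0.0206 0.2059] xyz [-0.3498  0.0444  0.0057] ang [ 0.36 -0.18 27.22] F [-0.4  0.7 -0.6] w 0.641 43.8
```

Call:
{"op": "carry_out", "data": {
  "motion": [
    {"xyz": [-0.35,0.044,0.005],"angular": [0,0,-10]},
    {"xyz": [-0.35,0.044,0.005],"angular": [0,0,-10]},
    {"xyz": [-0.35,0.044,0.005],"angular": [0,0,-10]},
    {"xyz": [-0.35,0.044,0.005],"angular": [0,0,-10]},
    {"xyz": [-0.35,0.044,0.005],"angular": [0,0,-10]},
    {"xyz": [-0.35,0.044,0.005],"angular": [0,0,-10]},
    {"xyz": [-0.35,0.044,0.005],"angular": [0,0,-10]},
    {"xyz": [-0.35,0.044,0.005],"angular": [0,0,-10]},
    {"xyz": [-0.35,0.044,0.005],"angular": [0,0,-10]},
    {"xyz": [-0.35,0.044,0.005],"angular": [0,0,-10]},
    {"xyz": [-0.35,0.044,0.005],"angular": [0,0,-10]}
  ]
}}

```text
clock: 4.95
position: [0.5025, -0.3243, 0.1965]
ee_rot: [0.752, 0.659, 0.0, -0.0]
ft_force: [-0.2, 0.3, -2.3]
grip_width: 0.639
grasp_force: 43.7
```

```bash
python3 -c "
from h import *
go(.504,-.326,.03,-8)
c=camera('wrist');im=c['img'];cv2.imwrite('pics/w2.png',im[:,:,::-1])
c=camera('top');hsv=cv2.cvtColor(c['img'],cv2.COLOR_RGB2HSV)"
```

```text
t 4.95 pos [ 0.5025 -0.3243  0.1965] xyz [-0.0016  0.0017  0.1665] ang [ 0.   -0.04  0.39] F [-0.2  0.3 -2.3] w 0.639 43.7
```

View pics/w2.png

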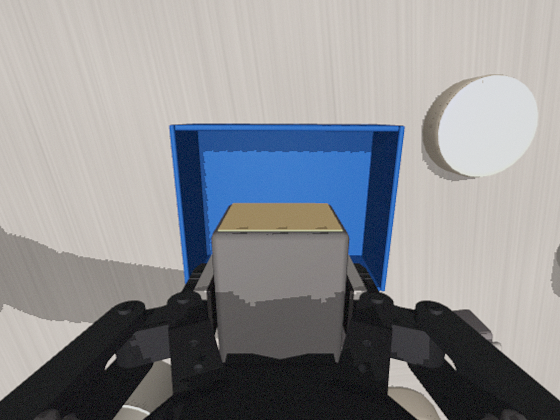

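The wrist view shows the offcut in the fingers at column 281, centred on the crate (columns 172 to 402) and square to it. I'll lower it, release and lift.

Call:
{"op": "carry_out", "data": {
  "motion": [
    {"xyz": [0,0.002,0.04],"angular": [0,0,0]},
    {"xyz": [0,0.002,0.08],"angular": [0,0,0]},
    {"xyz": [0,0.002,0.12],"angular": [0,0,0]},
    {"xyz": [0,0.002,0.15],"angular": [0,0,0]},
    {"xyz": [0,0.002,0.168],"angular": [0,0,0]},
    {"xyz": [0,0.002,0.168],"angular": [0,0,0]},
    {"xyz": [0,0.002,0.168],"angular": [0,0,0]}
  ]
}}

```text
clock: 5.75
position: [0.5043, -0.3263, 0.0293]
ee_rot: [0.753, 0.658, 0.0, 0.0]
ft_force: [0.6, 0.1, -1.2]
grip_width: 0.638
grasp_force: 43.6
```

Call:
{"op": "carry_out", "data": {
  "motion": [
    {"xyz": [0,0,0],"angular": [0,0,0]},
    {"xyz": [0,0,0],"angular": [0,0,0]},
    {"xyz": [0,0,0],"angular": [0,0,0]},
    {"xyz": [0,0,0],"angular": [0,0,0]},
    {"xyz": [0,0,0],"angular": [0,0,0]},
    {"xyz": [0,0,-0.04],"angular": [0,0,0]},
    {"xyz": [0,0,-0.08],"angular": [0,0,0]},
    {"xyz": [0,0,-0.12],"angular": [0,0,0]},
    {"xyz": [0,0,-0.16],"angular": [0,0,0]},
    {"xyz": [0,0,-0.17],"angular": [0,0,0]},
    {"xyz": [0,0,-0.17],"angular": [0,0,0]}
  ],
  "hand": 1
}}

```text
clock: 6.85
position: [0.5045, -0.3272, 0.2004]
ee_rot: [0.753, 0.657, 0.0, 0.002]
ft_force: [0.1, -0.1, -0.1]
grip_width: 1.001
grasp_force: 0.0
```

```bash
python3 -c "
from h import *
go(.43,.30,.20,88.3)"
```

```text
t 6.85 pos [ 0.5045 -0.3272  0.2004] xyz [ 0.6113 -0.1587 -0.0012] ang [ 5.000e-02  2.200e-01 -9.608e+01] F [ 0.1 -0.1 -0.1] w 1.001 0.0
```

Call:
{"op": "carry_out", "data": {
  "motion": [
    {"xyz": [0.65,-0.074,0.03],"angular": [0,0,-96]},
    {"xyz": [0.65,-0.074,0.03],"angular": [0,0,-96]},
    {"xyz": [0.65,-0.074,0.03],"angular": [0,0,-96]},
    {"xyz": [0.65,-0.074,0.03],"angular": [0,0,-96]},
    {"xyz": [0.65,-0.074,0.03],"angular": [0,0,-96]},
    {"xyz": [0.65,-0.074,0.03],"angular": [0,0,-96]},
    {"xyz": [0.65,-0.074,0.03],"angular": [0,0,-96]},
    {"xyz": [0.65,-0.074,0.03],"angular": [0,0,-96]},
    {"xyz": [0.65,-0.074,0.03],"angular": [0,0,-96]},
    {"xyz": [0.65,-0.074,0.03],"angular": [0,0,-96]},
    {"xyz": [0.65,-0.074,0.03],"angular": [0,0,-96]},
    {"xyz": [0.65,-0.074,0.03],"angular": [0,0,-96]}
  ]
}}

```text
clock: 8.05
position: [0.5163, 0.2738, 0.1689]
ee_rot: [0.013, 1.0, -0.0, -0.001]
ft_force: [1.4, -0.6, 0.2]
grip_width: 1.0
grasp_force: 0.0
```

```bash
python3 -c "
from h import *
go(.52,.327,.17,88.3);print(get_obs()['joint_pos'].round(2))"
```

```text
t 8.05 pos [0.5163 0.2738 0.1689] xyz [-0.0023  0.0533 -0.0011] ang [-0.04 -0.13  0.21] F [ 1.4 -0.6  0.2] w 1.0 0.0
[ 0.19  0.45 -0.97  1.61  0.39  1.28  0.7 ]
```

Call:
{"op": "carry_out", "data": {
  "motion": [
    {"xyz": [0,0.035,0],"angular": [0,0,0]},
    {"xyz": [0,0.035,0],"angular": [0,0,0]},
    {"xyz": [0,0.035,0],"angular": [0,0,0]}
  ]
}}

```text
clock: 8.35
position: [0.517, 0.3079, 0.1691]
ee_rot: [0.014, 1.0, -0.0, -0.001]
ft_force: [-0.5, -0.3, -0.5]
grip_width: 0.992
grasp_force: 0.0
```

```bash
python3 -c "
from h import *
c=camera('wrist');im=c['img'];cv2.imwrite('pics/w3.png',im[:,:,::-1])
hsv=cv2.cvtColor(im,cv2.COLOR_RGB2HSV).astype(int);H,S,V=hsv[...,0],hsv[...,1],hsv[...,2]
b=blob(((H>18)&(H<40)&(S>50)&(V>110)).astype(np.uint8),(120,0,480,300));r=rect(c,b,.066);print(r,cv2.boundingRect(b))
a=np.radians(88.3);
go(r['cx']/1000,r['cy']/1000,.023,r['short_dir']%180)"
```

```text
{'cx': 455.4598083496094, 'cy': 327.5318908691406, 'short': 60.88823318481445, 'long': 127.0030517578125, 'short_dir': 88.12422943115234} (263, 46, 81, 165)
t 8.4 pos [0.5178 0.3066 0.1694] xyz [0.0627 0.0192 0.1465] ang [-0.08 -0.11  0.1 ] F [1.  0.1 0.3] w 1.002 0.0
```

View pics/w3.png

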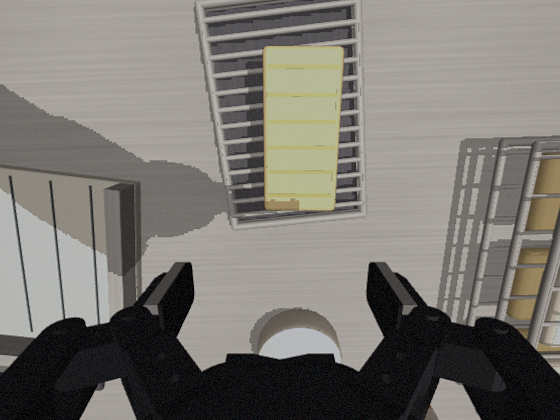

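The wrist view shows the brick's top at columns 263 to 343 and rows 46 to 210, square to the fingers, at (0.454, 0.327), which matches the top view. I'll grasp it there.

Call:
{"op": "carry_out", "data": {
  "motion": [
    {"xyz": [0.04,0.019,0],"angular": [0,0,0]},
    {"xyz": [0.0645,0.019,0.03],"angular": [0,0,0]},
    {"xyz": [0.0645,0.019,0.07],"angular": [0,0,0]},
    {"xyz": [0.0645,0.019,0.11],"angular": [0,0,0]},
    {"xyz": [0.0645,0.019,0.135],"angular": [0,0,0]},
    {"xyz": [0.0645,0.019,0.142],"angular": [0,0,0]},
    {"xyz": [0.0645,0.019,0.142],"angular": [0,0,0]}
  ]
}}

```text
clock: 9.1
position: [0.4544, 0.327, 0.0285]
ee_rot: [0.016, 1.0, -0.001, -0.001]
ft_force: [0.2, -0.2, 0.6]
grip_width: 0.998
grasp_force: 0.0
```

Call:
{"op": "carry_out", "data": {
  "motion": [
    {"xyz": [0,0,0],"angular": [0,0,0]},
    {"xyz": [0,0,0],"angular": [0,0,0]},
    {"xyz": [0,0,0],"angular": [0,0,0]},
    {"xyz": [0,0,0],"angular": [0,0,0]},
    {"xyz": [0,0,0],"angular": [0,0,0]},
    {"xyz": [0,0,0],"angular": [0,0,0]},
    {"xyz": [0,0,0],"angular": [0,0,0]}
  ],
  "hand": 0,
  "grip_force": 60
}}

```text
clock: 9.8
position: [0.4555, 0.3287, 0.0309]
ee_rot: [0.016, 1.0, 0.0, 0.001]
ft_force: [0.1, -1.9, 6.4]
grip_width: 0.716
grasp_force: 66.9
```

Call:
{"op": "carry_out", "data": {
  "motion": [
    {"xyz": [0,0,-0.03],"angular": [0,0,0]},
    {"xyz": [0,0,-0.06],"angular": [0,0,0]},
    {"xyz": [0,0,-0.09],"angular": [0,0,0]},
    {"xyz": [0,0,-0.11],"angular": [0,0,0]},
    {"xyz": [0,0,-0.11],"angular": [0,0,0]}
  ]
}}

```text
clock: 10.3
position: [0.4555, 0.3296, 0.1422]
ee_rot: [0.016, 1.0, 0.001, 0.002]
ft_force: [0.3, 0.3, -3.4]
grip_width: 0.718
grasp_force: 68.2
```

```bash
python3 -c "
from h import *
s,t=.674-.031-.03,.221-.065-.02
a=np.radians(-8.85);X=np.array([np.cos(a),np.sin(a)]);Y=np.array([-X[1],X[0]])
p=s*X+t*Y;print(p);go(*p,.13,-8.85)"
```

```text
[0.62662528 0.04007192]
t 10.3 pos [0.4555 0.3296 0.1422] xyz [-0.18   -0.2841  0.0124] ang [3.300e-01 8.000e-02 9.707e+01] F [ 0.3  0.3 -3.4] w 0.718 68.2
```

Call:
{"op": "carry_out", "data": {
  "motion": [
    {"xyz": [-0.18,-0.284,0],"angular": [0,0,97]},
    {"xyz": [-0.18,-0.284,0],"angular": [0,0,97]},
    {"xyz": [-0.18,-0.284,0],"angular": [0,0,97]},
    {"xyz": [-0.18,-0.284,0],"angular": [0,0,97]},
    {"xyz": [-0.18,-0.284,0],"angular": [0,0,97]},
    {"xyz": [-0.18,-0.284,0],"angular": [0,0,97]},
    {"xyz": [-0.18,-0.284,0],"angular": [0,0,97]},
    {"xyz": [-0.18,-0.284,0],"angular": [0,0,97]},
    {"xyz": [-0.18,-0.284,0],"angular": [0,0,97]},
    {"xyz": [-0.18,-0.284,0],"angular": [0,0,97]},
    {"xyz": [-0.18,-0.284,0],"angular": [0,0,97]},
    {"xyz": [-0.18,-0.284,0],"angular": [0,0,97]}
  ]
}}

```text
clock: 11.5
position: [0.6247, 0.0389, 0.1375]
ee_rot: [0.761, 0.649, -0.001, -0.0]
ft_force: [-0.4, 0.9, -3.1]
grip_width: 0.718
grasp_force: 68.1
```

```bash
python3 -c "
from h import *
go(.6266,.0401,.029,-8.85)
c=camera('top');im=c['img'];cv2.imwrite('pics/t4.png',cv2.resize(im[130:270,210:470],None,fx=3,fy=3)[:,:,::-1])"
```

```text
t 11.5 pos [0.6247 0.0389 0.1375] xyz [0.0016 0.0019 0.1085] ang [-0.1   0.05 -0.25] F [-0.4  0.9 -3.1] w 0.718 68.1
```

View pics/t4.png

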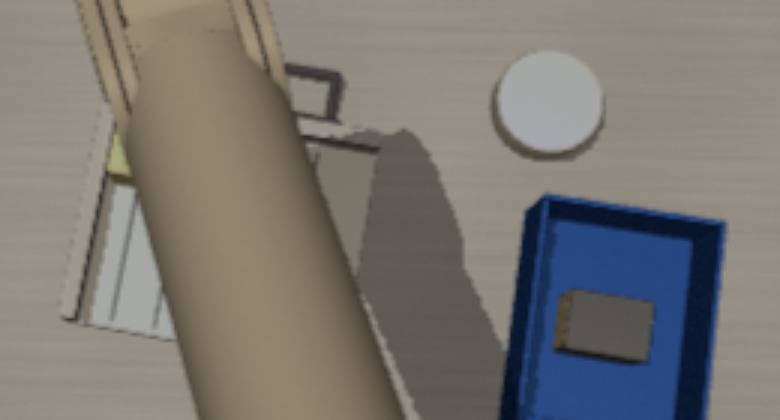

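The top view shows the offcut lying flat in the crate near crop (605,325) and the brick held over the board. I'll lower the brick.

Call:
{"op": "carry_out", "data": {
  "motion": [
    {"xyz": [0.001,0.001,0.03],"angular": [0,0,0]},
    {"xyz": [0.001,0.001,0.06],"angular": [0,0,0]},
    {"xyz": [0.001,0.001,0.085],"angular": [0,0,0]},
    {"xyz": [0.001,0.001,0.1],"angular": [0,0,0]},
    {"xyz": [0.001,0.001,0.106],"angular": [0,0,0]},
    {"xyz": [0.001,0.001,0.109],"angular": [0,0,0]},
    {"xyz": [0.001,0.001,0.11],"angular": [0,0,0]},
    {"xyz": [0.001,0.001,0.11],"angular": [0,0,0]}
  ]
}}

```text
clock: 12.35
position: [0.6273, 0.0399, 0.03]
ee_rot: [0.759, 0.651, 0.001, 0.001]
ft_force: [-0.2, 0.5, -3.7]
grip_width: 0.713
grasp_force: 68.1
```

Call:
{"op": "carry_out", "data": {
  "motion": [
    {"xyz": [0,0,0.002],"angular": [0,0,0]},
    {"xyz": [0,0,0.003],"angular": [0,0,0]},
    {"xyz": [0,0,0.003],"angular": [0,0,0]}
  ]
}}

```text
clock: 12.65
position: [0.6274, 0.0399, 0.0279]
ee_rot: [0.759, 0.651, 0.001, 0.001]
ft_force: [-3.7, -0.7, 8.4]
grip_width: 0.719
grasp_force: 69.4
```

Call:
{"op": "carry_out", "data": {
  "motion": [
    {"xyz": [0,0,0],"angular": [0,0,0]},
    {"xyz": [0,0,0],"angular": [0,0,0]},
    {"xyz": [0,0,0],"angular": [0,0,0]},
    {"xyz": [0,0,0],"angular": [0,0,0]}
  ],
  "hand": 0.86
}}

```text
clock: 13.05
position: [0.6267, 0.0398, 0.0261]
ee_rot: [0.759, 0.651, 0.0, 0.0]
ft_force: [0.3, 0.6, -0.5]
grip_width: 0.86
grasp_force: 0.0
```

Call:
{"op": "carry_out", "data": {
  "motion": [
    {"xyz": [0,0,-0.03],"angular": [0,0,0]},
    {"xyz": [0,0,-0.07],"angular": [0,0,0]},
    {"xyz": [0,0,-0.1],"angular": [0,0,0]},
    {"xyz": [-0.05,-0.04,-0.12],"angular": [0,0,0]},
    {"xyz": [-0.09,-0.05,-0.12],"angular": [0,0,0]},
    {"xyz": [-0.12,-0.05,-0.12],"angular": [0,0,0]},
    {"xyz": [-0.12,-0.05,-0.12],"angular": [0,0,0]}
  ],
  "hand": 0.86
}}

```text
clock: 13.75
position: [0.5576, -0.0778, 0.1464]
ee_rot: [0.762, 0.648, -0.001, 0.001]
ft_force: [-0.5, 0.3, -0.1]
grip_width: 0.862
grasp_force: 0.0
```

```bash
python3 -c "
from h import *
go(.6,.05,.03,-8.85)
c=camera('wrist');im=c['img'];cv2.imwrite('pics/w5.png',im[:,:,::-1])
hsv=cv2.cvtColor(im,cv2.COLOR_RGB2HSV).astype(int);H,S,V=hsv[...,0],hsv[...,1],hsv[...,2]
b=blob(((H>18)&(H<40)&(S>50)&(V>110)).astype(np.uint8),(120,0,480,300));r=rect(c,b,.063);print(r,cv2.boundingRect(b))"
```

```text
t 13.75 pos [ 0.5576 -0.0778  0.1464] xyz [0.1333 0.0213 0.1159] ang [ 0.03  0.2  -0.39] F [-0.5  0.3 -0.1] w 0.862 0.0
{'cx': 624.313720703125, 'cy': 20.028217315673828, 'short': 60.65333557128906, 'long': 84.95745849609375, 'short_dir': -8.87164306640625} (307, 0, 94, 135)
```

View pics/w5.png

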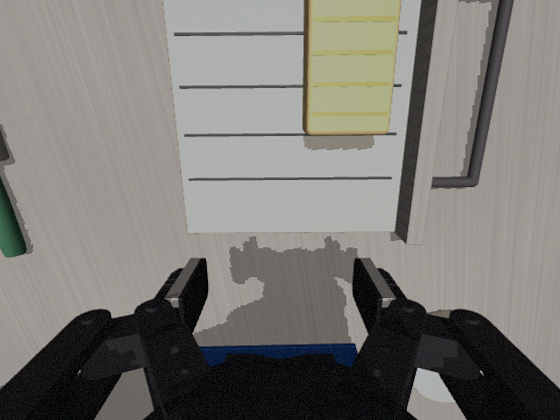

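The wrist view shows the brick flat on the deck, its near long face at column 305 and its end at row 135, parallel to the far fence (-8.87°). Next I shut the hand and push at the middle of the near face.

```bash
cat >> h.py <<'E'
def B(s,t):
    a=np.radians(-8.85);X=np.array([np.cos(a),np.sin(a)]);return s*X+t*np.array([-X[1],X[0]])
def st():
    p=get_obs()['position'];a=np.radians(-8.85);print('s,t',p[0]*np.cos(a)+p[1]*np.sin(a),-p[0]*np.sin(a)+p[1]*np.cos(a))
E
python3 -c "
from h import *
go(*B(.540,.136),.028,-8.85)"
```

```text
t 13.8 pos [ 0.5583 -0.0744  0.1463] xyz [ 0.1237 -0.0237  0.1181] ang [ 0.03  0.08 -0.22] F [0.2 0.6 0.4] w 0.865 0.0
```

Call:
{"op": "carry_out", "data": {
  "motion": [
    {"xyz": [0.04,-0.024,0],"angular": [0,0,0]},
    {"xyz": [0.08,-0.024,0],"angular": [0,0,0]},
    {"xyz": [0.12,-0.024,0],"angular": [0,0,0]},
    {"xyz": [0.122,-0.024,0.03],"angular": [0,0,0]},
    {"xyz": [0.122,-0.024,0.07],"angular": [0,0,0]},
    {"xyz": [0.122,-0.024,0.1],"angular": [0,0,0]},
    {"xyz": [0.122,-0.024,0.118],"angular": [0,0,0]},
    {"xyz": [0.122,-0.024,0.118],"angular": [0,0,0]}
  ],
  "hand": 0
}}

```text
clock: 14.6
position: [0.5519, 0.0544, 0.0255]
ee_rot: [0.759, 0.652, -0.002, -0.002]
ft_force: [-0.8, 0.3, 0.4]
grip_width: 0.003
grasp_force: 0.0
```

Call:
{"op": "carry_out", "data": {
  "motion": [
    {"xyz": [0,0.008,0],"angular": [0,0,0]},
    {"xyz": [0,0.016,0],"angular": [0,0,0]},
    {"xyz": [0,0.022,0],"angular": [0,0,0]},
    {"xyz": [0,0.028,0],"angular": [0,0,0]},
    {"xyz": [0,0.034,0],"angular": [0,0,0]},
    {"xyz": [0,0.04,0],"angular": [0,0,0]},
    {"xyz": [0,0.044,0],"angular": [0,0,0]}
  ]
}}

```text
clock: 15.3
position: [0.5971, 0.0467, 0.0283]
ee_rot: [0.759, 0.651, -0.0, -0.0]
ft_force: [-6.8, 0.5, 7.1]
grip_width: 0.002
grasp_force: 3.7
```

```bash
python3 -c "
from h import *
st();go(*B(.6,.136),.028,-8.85)"
```

```text
s,t 0.5827757006601086 0.13802295384560587
t 15.3 pos [0.5971 0.0467 0.0283] xyz [-0.002   0.0172  0.0003] ang [-0.07  0.01  0.08] F [-6.8  0.5  7.1] w 0.002 3.7
```

Call:
{"op": "carry_out", "data": {
  "motion": [
    {"xyz": [0,0.003,0],"angular": [0,0,0]},
    {"xyz": [0,0.006,0],"angular": [0,0,0]},
    {"xyz": [0,0.008,0],"angular": [0,0,0]}
  ]
}}

```text
clock: 15.6
position: [0.6048, 0.0456, 0.0283]
ee_rot: [0.759, 0.651, -0.0, -0.0]
ft_force: [-6.0, 1.3, 5.7]
grip_width: -0.002
grasp_force: 3.3
```

```bash
python3 -c "
from h import *
st();c=camera('scene');im=c['img'];u,v=proj(c,[[.66,.055,.05]])[0].astype(int);print(u,v)
cv2.imwrite('pics/s6.png',cv2.resize(im[v-70:v+60,u-80:u+80],None,fx=4.5,fy=4.5,interpolation=2)[:,:,::-1])"
```

```text
s,t 0.5905941805475565 0.13811813526948238
319 216
```

View pics/s6.png

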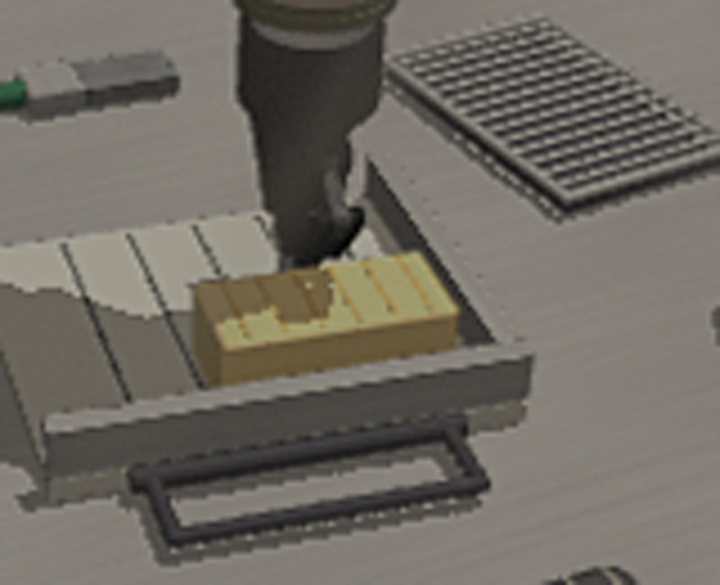

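The scene view shows the closed fingers pushing the middle of the brick's near face. The brick is flat, with a gap still left to the far fence. I'll keep pushing.

Call:
{"op": "carry_out", "data": {
  "motion": [
    {"xyz": [0,0.003,0],"angular": [0,0,0]},
    {"xyz": [0,0.006,0],"angular": [0,0,0]},
    {"xyz": [0,0.008,0],"angular": [0,0,0]},
    {"xyz": [0,0.008,0],"angular": [0,0,0]}
  ]
}}

```text
clock: 16.05
position: [0.613, 0.0443, 0.0282]
ee_rot: [0.759, 0.651, -0.0, -0.0]
ft_force: [-3.0, 0.8, 3.6]
grip_width: 0.002
grasp_force: 1.8
```

Call:
{"op": "carry_out", "data": {
  "motion": [
    {"xyz": [0,0.002,0],"angular": [0,0,0]},
    {"xyz": [0,0.003,0],"angular": [0,0,0]},
    {"xyz": [0,0.003,0],"angular": [0,0,0]}
  ]
}}

```text
clock: 16.35
position: [0.6136, 0.044, 0.0282]
ee_rot: [0.759, 0.651, -0.002, -0.001]
ft_force: [-17.3, 0.3, 14.6]
grip_width: -0.003
grasp_force: 8.9
```

```bash
python3 -c "
from h import *
st();"
```

```text
s,t 0.599493931020836 0.13787522352964304
```

Call:
{"op": "carry_out", "data": {
  "motion": [
    {"xyz": [0,-0.006,0],"angular": [0,0,0]},
    {"xyz": [0,-0.02,0],"angular": [0,0,0]},
    {"xyz": [0,-0.02,-0.03],"angular": [0,0,0]},
    {"xyz": [0,-0.02,-0.07],"angular": [0,0,0]},
    {"xyz": [-0.03,-0.01,-0.09],"angular": [0,0,0]},
    {"xyz": [-0.07,0.01,-0.09],"angular": [0,0,0]},
    {"xyz": [-0.1,0.03,-0.09],"angular": [0,0,0]},
    {"xyz": [-0.13,0.03,-0.09],"angular": [0,0,0]},
    {"xyz": [-0.15,0.03,-0.09],"angular": [0,0,0]},
    {"xyz": [-0.15,0.03,-0.09],"angular": [0,0,0]}
  ]
}}

```text
clock: 17.35
position: [0.6225, -0.114, 0.1178]
ee_rot: [0.761, 0.649, -0.001, 0.001]
ft_force: [-0.4, -0.5, -1.5]
grip_width: 0.0
grasp_force: 0.0
```

```bash
python3 -c "
from h import *
c=camera('wrist');im=c['img'];cv2.imwrite('pics/w7.png',im[:,:,::-1])
hsv=cv2.cvtColor(im,cv2.COLOR_RGB2HSV).astype(int);H,S,V=hsv[...,0],hsv[...,1],hsv[...,2]
b=blob(((H>18)&(H<40)&(S>50)&(V>110)).astype(np.uint8),(120,0,480,300));r=rect(c,b,.063);print(r,cv2.boundingRect(b))
u=b[np.argsort(-b[:,1])][:25].mean(0);w=ray(c,u,.063)[0];a=np.radians(-8.85)
print('end px',u,'st',w[0]*np.cos(a)+w[1]*np.sin(a),-w[0]*np.sin(a)+w[1]*np.cos(a))
st();go(*B(.643,.036),.028,-8.85)"
```

```text
{'cx': 652.4776611328125, 'cy': -2.1841888427734375, 'short': 50.61442947387695, 'long': 60.352664947509766, 'short_dir': 80.98130798339844} (247, 0, 105, 96)
end px [272.28  94.8 ] st 0.6291852785411038 0.07310584296823085
s,t 0.6324736769428708 -0.014139072465073843
t 17.4 pos [ 0.6228 -0.1113  0.118 ] xyz [0.0502 0.0104 0.09  ] ang [ 0.04  0.04 -0.11] F [ 0.5  0.4 -0. ] w 0.002 0.0
```

View pics/w7.png

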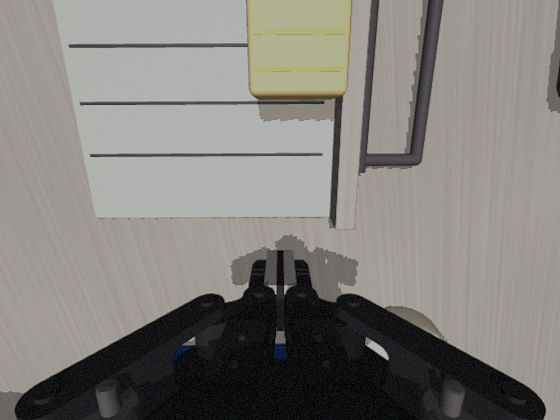

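The wrist view shows the brick tight along the far fence, yaw about -9.0°, with its end at row 95 (t = 0.073). It needs about 18 mm more toward the left fence.

Call:
{"op": "carry_out", "data": {
  "motion": [
    {"xyz": [0.04,0.01,0.03],"angular": [0,0,0]},
    {"xyz": [0.05,0.01,0.06],"angular": [0,0,0]},
    {"xyz": [0.05,0.01,0.085],"angular": [0,0,0]},
    {"xyz": [0.05,0.01,0.09],"angular": [0,0,0]},
    {"xyz": [0.06,0.01,0.09],"angular": [0,0,0]},
    {"xyz": [0.068,0.01,0.09],"angular": [0,0,0]},
    {"xyz": [0.074,0.01,0.09],"angular": [0,0,0]},
    {"xyz": [0.08,0.01,0.09],"angular": [0,0,0]}
  ]
}}

```text
clock: 18.2
position: [0.6456, -0.0333, 0.0299]
ee_rot: [0.76, 0.65, -0.0, 0.002]
ft_force: [-4.3, -8.8, 7.0]
grip_width: -0.001
grasp_force: 4.6
```

Call:
{"op": "carry_out", "data": {
  "motion": [
    {"xyz": [0.003,0,0],"angular": [0,0,0]},
    {"xyz": [0.006,0,0],"angular": [0,0,0]},
    {"xyz": [0.008,0,0],"angular": [0,0,0]},
    {"xyz": [0.008,0,0],"angular": [0,0,0]}
  ]
}}

```text
clock: 18.6
position: [0.6469, -0.0259, 0.0298]
ee_rot: [0.76, 0.65, -0.0, 0.002]
ft_force: [-3.1, -6.0, 5.8]
grip_width: -0.001
grasp_force: 3.4
```

```bash
python3 -c "
from h import *
st();"
```

```text
s,t 0.6431423737270846 0.07389081195984104
```

Call:
{"op": "carry_out", "data": {
  "motion": [
    {"xyz": [0.002,0,0],"angular": [0,0,0]},
    {"xyz": [0.004,0,0],"angular": [0,0,0]},
    {"xyz": [0.005,0,0],"angular": [0,0,0]},
    {"xyz": [0.005,0,0],"angular": [0,0,0]}
  ]
}}

```text
clock: 19.0
position: [0.6476, -0.0209, 0.0298]
ee_rot: [0.76, 0.65, -0.0, 0.002]
ft_force: [-2.1, -6.0, 5.5]
grip_width: -0.0
grasp_force: 3.2
```

Call:
{"op": "carry_out", "data": {
  "motion": [
    {"xyz": [0.002,0,0],"angular": [0,0,0]},
    {"xyz": [0.003,0,0],"angular": [0,0,0]},
    {"xyz": [0.003,0,0],"angular": [0,0,0]}
  ]
}}

```text
clock: 19.3
position: [0.6476, -0.0209, 0.0298]
ee_rot: [0.76, 0.649, -0.002, 0.002]
ft_force: [-5.7, -13.3, 8.7]
grip_width: 0.0
grasp_force: 7.1
```

```bash
python3 -c "
from h import *
st();"
```

```text
s,t 0.643077166747687 0.07902515431313374
```

Call:
{"op": "carry_out", "data": {
  "motion": [
    {"xyz": [0.001,0,0],"angular": [0,0,0]},
    {"xyz": [0.002,0,0],"angular": [0,0,0]},
    {"xyz": [0.002,0,0],"angular": [0,0,0]}
  ]
}}

```text
clock: 19.6
position: [0.6476, -0.0208, 0.0298]
ee_rot: [0.761, 0.649, -0.003, 0.003]
ft_force: [-8.9, -17.3, 11.5]
grip_width: -0.0
grasp_force: 9.7
```

Call:
{"op": "carry_out", "data": {
  "motion": [
    {"xyz": [-0.007,0,0],"angular": [0,0,0]},
    {"xyz": [-0.03,0,0],"angular": [0,0,0]},
    {"xyz": [-0.04,0,-0.03],"angular": [0,0,0]},
    {"xyz": [-0.04,0,-0.08],"angular": [0,0,0]},
    {"xyz": [-0.09,0,-0.09],"angular": [0,0,0]},
    {"xyz": [-0.12,0,-0.09],"angular": [0,0,0]},
    {"xyz": [-0.12,0,-0.09],"angular": [0,0,0]}
  ]
}}

```text
clock: 20.3
position: [0.629, -0.1389, 0.1194]
ee_rot: [0.761, 0.648, -0.0, 0.002]
ft_force: [0.8, -0.1, -0.8]
grip_width: -0.004
grasp_force: 0.0
```

```bash
cat > m.py <<'E'
from h import *
a=np.radians(-8.85);f=lambda w:(w[:,0]*np.cos(a)+w[:,1]*np.sin(a),-w[:,0]*np.sin(a)+w[:,1]*np.cos(a))
c=camera('wrist');im=c['img'];hsv=cv2.cvtColor(im,cv2.COLOR_RGB2HSV).astype(int);H,S,V=hsv[...,0],hsv[...,1],hsv[...,2]
b=blob(((H>18)&(H<40)&(S>50)&(V>110)).astype(np.uint8),(120,0,480,300));r=rect(c,b,.063);print(r,cv2.boundingRect(b))
s,t=f(ray(c,b,.063));print('s range',s.min(),s.max(),'t min',t.min())
# column scan at far-fence side and deck lines
v=60;x0,y0,w,h=cv2.boundingRect(b);print('V across far side',V[v,x0+w-6:x0+w+40])
st()
E
python3 m.py
```

```text
{'cx': 652.260009765625, 'cy': -5.074843406677246, 'short': 10.012195587158203, 'long': 60.10638427734375, 'short_dir': 80.79907989501953} (229, 0, 105, 21)
s range 0.6152137385995006 0.6753434464544567 t min 0.09046379752014018
V across far side [138 170 168 166 167 171 170 168 168 168 165 167 163 167 168 170 168 172
 168 169 169 152 100  72  83  80  74  73  72  71  56  64 142 162 158 159
 155 154 157 154 156 162 155 158 154 157]
s,t 0.6425932057894329 -0.036973174040438886
```

Call:
{"op": "carry_out", "data": {
  "motion": [
    {"xyz": [0,0,-0.05],"angular": [0,0,0]},
    {"xyz": [0,-0.03,-0.1],"angular": [0,0,0]},
    {"xyz": [0.04,-0.03,-0.14],"angular": [0,0,0]},
    {"xyz": [0.08,-0.03,-0.16],"angular": [0,0,0]},
    {"xyz": [0.08,-0.03,-0.16],"angular": [0,0,0]},
    {"xyz": [0.08,-0.03,-0.16],"angular": [0,0,0]}
  ]
}}

```text
clock: 20.95
position: [0.6123, -0.0453, 0.2794]
ee_rot: [0.757, 0.653, 0.001, 0.001]
ft_force: [0.7, -1.1, -0.3]
grip_width: 0.003
grasp_force: 0.0
```

```bash
cat >> m.py <<'E'
def edge(P):
    vx,vy,x,y=cv2.fitLine(P.astype(np.float32),cv2.DIST_HUBER,0,.01,.01).ravel();return np.degrees(np.arctan2(vy,vx))%180,x,y
w=ray(c,b,.063);P=np.c_[s,t]*1000
k=(t>t.min()+.02)&(t<t.max()-.02)
print('near face (s,t frame)',edge(P[k&(s<np.median(s[k]))]),'far face',edge(P[k&(s>s.max()-.006)]))
# fence top far-inner edge: first V rise after dark inner face, per row
L=[];D=[]
for v in range(5,200):
    row=V[v,:];bx=b[b[:,1]==v,0]
    if len(bx)<2:continue
    e=bx.max();g=row[e+1:e+60].astype(int)
    d=np.where(g<110)[0]
    if len(d)==0:continue
    q=np.where(g[d[0]:]>130)[0]
    if len(q):L.append((e+1+d[0]+q[0]-.5,v))
if len(L)>10:
    s2,t2=f(ray(c,L,.045));print('fence inner top edge',len(L),edge(np.c_[s2,t2]*1000),np.median(s2))
print('brick t',t.min(),t.max(),'s',s.min(),s.max())
E
python3 m.py
```

```text
{'cx': 661.2841186523438, 'cy': 54.446319580078125, 'short': 60.78246307373047, 'long': 128.47645568847656, 'short_dir': -9.091224670410156} (281, 26, 58, 124)
s range 0.6144779073016929 0.6753275330523317 t min 0.09124427439637471
V across far side [179 178 179 173 155 168 176 173 173 174 173 176 172 175 173 128  89  87
  88  88  93 155 167 163 163 159 163 165 162 164 159 164 162 167 166 162
 163 164 165 161 163 162 163 165 164 163]
s,t 0.6119105107792177 0.04703235085797614
near face (s,t frame) (np.float32(90.422264), np.float32(615.37024), np.float32(153.20152)) far face (np.float32(89.959), np.float32(674.74677), np.float32(156.73418))
fence inner top edge 90 (np.float32(89.700035), np.float32(698.03674), np.float32(128.26863)) 0.6980404588323753
brick t 0.09124427439637471 0.21979388410150053 s 0.6144779073016929 0.6753275330523317
```

```bash
python3 -c "
from h import *
print(hand_in())"
```

```text
the job is handed in; nothing more can be done
None
```

The job is handed in at about 21 s of the 72 s allowed, but the judge returned no verdict: the offcut was released into the crate and seen lying in it, and the brick was pushed to a stop against both fences, measuring within about 2 mm and 0.3° of flush.

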